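# Fit and tug-test a push-in plug

## Task

Take the blanking plug from its wooden stand and press it into the open port of the vacuum manifold until it snaps in and its flange sits fully down on the brass collar, keeping the push under 45 N. Then tug it straight up with a steady pull of about 15 N (never above 22 N) for a second to prove that the clip holds it, and let go, leaving it in the port. Leave the things around in their places.

Things in the scene. Friction and masses are not known exactly. Their poses are not given: they have to be found in the camera images.
- plug_grip (a point): Centre of the loose plug's grip; z is the plug's axis, up. Plug 74 mm long, 50 g, upright in the stand at first. Black ribbed grip 24 mm across, from 17 mm below to 17 mm above this point (pinch here from above); grey cap 27 mm across, 17 to 21 mm above; grey flange 30 mm across, 17 to 21 mm below; under it a brass stem, 15 mm across and 32 mm long, with neck and barb, tip a cone of 5 mm.
- plug: The same plug; origin at the tip of its stem, z up along its axis.
- plug_seat (a point): Centre of the underside of the plug's flange; it must come down onto the collar.
- manifold: Fixed aluminium block 50 x 130 x 50 mm (x, y, z) on a base plate 170 mm long; origin under its centre. Two upright ports with brass collars, rims 54 mm above the table, 32 mm either side of the centre along y: the one at +y already holds a like plug (fixed, leave it), the one at -y is open. Two hose barbs on its +x side. Round the port there is most finger room towards x and -x.
- port (a point): Centre of the open port's rim, z its axis, up. Collar 30 mm across, bore 17 mm, deeper than the stem. A sprung clip inside: the stem meets it when the flange is 11 to 19 mm above the rim (it differs); pushing through takes 7 to 16 N, until it snaps past; then the flange stops hard on the rim. Pulled up, the plug has 1.5 to 6.5 mm of play (it differs), then the clip holds it.
- collet (a joint): Upward give of the clip hidden in the open port: 0 at rest, rises by 1 mm when the caught plug is tugged with 20 N (stiff spring, returns by itself).
- stand: Fixed wooden block 56 x 56 x 40 mm with a loose hole in which the plug stands; origin under its centre.
- by_tape_roll: Bystander, roll of beige tape lying flat, 62 mm across, 19 mm high; origin under its centre.
- by_pick_pot: Bystander, small blue pot of picks, 48 mm across, 79 mm high; origin under its centre.
- by_marker0: Bystander, white marker pen lying, 138x15x16 mm; origin under its centre.
- by_jar_2: Bystander, jar with red lid, 75 mm across, 92 mm high; origin under its centre.
Things that resemble listed ones, but are neither listed nor needed, are in the scene too. What is shaped like the plug but pink or red is not meant.

How it is judged:
By the outcome, as a careful person would: the job done as asked, in the order asked, and still so for the second after the job is handed in, with the robot touching nothing.
It also fails if it takes over 69 s, if anything falls off the work surface, if the arm or the gripper's body presses on something with over 40 N, if the wrist force passes 120 N, or if a joint passes its speed limit or range.

## Robot

A 6-joint arm with a two-finger parallel gripper is mounted at the origin on a cart in front of the work surface, level with it; the furniture and walls round the work are solid. World frame = base frame: x ahead of the robot, y to its left, z up, the work surface at z = 0. Lengths are in m, angles in degrees, forces in N, time in s.
With the tool pointing down it reaches from about 0.4 to 0.825 m from the base axis. Payload 7 kg.
Tool frame: the origin (TCP) lies at the very end of the fingers, on their centre line; the grasp point (between the pads) lies bot.grip_depth behind it (bot.grip_depth is the distance from the TCP to the grasp point, in m); z points along the fingers, y is the direction in which the jaws open and shut (so a half turn about z gives the same grasp; the last joint's range is limited). The gripper opens to 88 mm and grips with 3 to 60 N. Pads are 19 mm wide; open, the fingers measure 130 mm over their backs; the gripper's body (78 mm by 193 mm) begins 47 mm behind the grasp point.
Start: joints at [-53.222, 20.546, 0.682, 0, -70.136, -16.507], TCP at [0.234, -0.633, 0.227] pointing down, gripper open.
Joint ranges: [-176.03, 176.03], [-82.01, 121.73], [-58.28, 71.71], [-173.87, 95.51], [-174.79, -0.11], [-173.66, 173.66]. Speed limits (degrees/s): [136.94, 136.94, 172.46, 180, 180, 180].

## Interface

Orientations are given as a 3x3 rotation matrix whose columns are the frame's x, y, z axes.
In Python, from cell import bot, vision gives the robot as it stands. The module is installed in compiled form; this text tells all that it offers.
- The arm moves only by the shell command python3 -m handwheel 'ROWS' [FORCE]. ROWS is text: rows parted by semicolons, each of 7 numbers parted by spaces: the turn, a rotation vector about the tool's x, y, z in rad, then the shift along the tool's x, y, z in m, then the closure, from -1 (fully open) to 1 (shut). A call has 1 to 20 rows; each row is the pose to reach, as a shift and turn from the pose measured when the call began, along the tool's axes at that moment; what a row does not reach only later rows make up. A row lasts 1/12 s, in which the tool goes at most 41.7 mm and 7.16 degrees, less where a joint would pass 70% of its speed; a pose out of reach is approached as far as the arm can. A call with a gripper value outside its range is refused whole. The fingers move at their own pace and stop on an object; FORCE is the grip in N (left out, the last holds). Time passes only in rows, so rows that repeat a pose let the fingers close. It gives the time, the measured TCP pose, the force and the opening at its end, in the units of the state.
- bot.read_state(): the state, without advancing time (a new reading comes with each control period).
- vision.camera(name): name is "scene" or "side" or "wrist"; returns (picture, depth): 400x640x3 uint8, red, green, blue; 400x640 float32, m along the optical axis (not along the pixel's ray), 0 where there is no reading.
- vision.get_calibration(name): a dict with "intrinsics" (3x3 intrinsics, pixels), "R" (3x3) and "t" (3): a world point X has camera coordinates R X + t. Camera axes: x right, y down, z forward; pixel columns grow to the right and rows downward; lengths in m; the calibration is good to about 2 mm. A picture is of the moment at which its call begins: read the wrist's pose just before it. get_calibration takes no time and is no camera call; for the wrist camera it gives the pose at the moment of the call.
- bot.sign_off(): hands the job in, once; it reports no verdict.
Trained networks look in the newest picture that a camera, given by its name, has taken for a name from the list of things; names that differ only in an ending like _2 or _b are one class to them, and where a whole thing is asked for, a point or a joint stands for the part that bears it (a point fixed in the world has none). Each returns a list of dicts, best first, with "score" (0 to 1); they miss things now and then, are a little off and sometimes report something else, mostly with a low value. They report only what shows in the picture. A call takes as long as a camera call. They do not tell look-alikes from the thing itself.
- vision.find_in(camera, target): "rect" ([left, top, right, bottom] as shares, 0 to 1, of the picture: columns of its width, rows of its height, round what is visible of it).
The state is a dict: "time": time; "qpos": joint angles; "qvel": joint speeds; "tau": joint torques, N m; "position": TCP position; "tool_rot": TCP orientation; "force": force on the tool from outside, world axes, zero at the start; "torque": the same for the moment, N m; "gripper_width": finger opening in m.
Only numpy, scipy, OpenCV 4.12 (cv2) and the standard library are available. Lean on these libraries where they do the work, as an engineer would, in place of code of your own. Each camera call takes 0.05 s, during which the arm holds its last target.

## Working session

There is one attempt and no reset: what is moved stays moved. The work goes in short steps, Python scripts to look and compute and a shell command to move; the robot and the scene stay as the last step left them, time stands still between calls to the robot, and variables do not carry over. Pictures are saved under pics/ and viewed, and the job is handed in when it is done.

```bash
mkdir -p pics; ls; cat > h.py <<'E'
import numpy as np, cv2
from cell import bot, vision
def snap(cam,name):
    im,d=vision.camera(cam)
    cv2.imwrite(f'pics/{name}.png',cv2.cvtColor(im,cv2.COLOR_RGB2BGR)); np.save(f'pics/{name}.npy',d)
    return im,d
def world(cal,u,v,z):
    K,R,t=[np.array(cal[k]) for k in("intrinsics","R","t")]
    p=np.linalg.inv(K)@np.array([u,v,1.])*z
    return R.T@(p-t)
def proj(cal,X):
    K,R,t=[np.array(cal[k]) for k in("intrinsics","R","t")]
    p=K@(R@np.array(X)+t); return p[:2]/p[2]
E
python3 - <<'E'
from h import *
s=bot.read_state()
for k in s: print(k,np.round(s[k],4).tolist())
print(bot.grip_depth)
for c in("scene","side"):
    im,d=snap(c,c+"0"); cal=vision.get_calibration(c)
    print(c,np.round(-np.array(cal["R"]).T@cal["t"],3))
    for t in("plug","manifold","stand","port"):
        try: 
            for r in vision.find_in(c,t)[:3]:
                q=r["rect"];print(t,round(r["score"],2),[round(q[0]*640),round(q[1]*400),round(q[2]*640),round(q[3]*400)])
        except Exception as e: print(t,e)
E
```

```text
pics
time 0.0
qpos [-53.2221, 20.5912, 0.6345, -0.0195, -70.1356, -16.5084]
qvel [-0.0799, -0.06, 0.0049, 0.0693, -0.1436, 0.0275]
tau [-0.0028, -58.2719, 29.3051, 6.9975, 0.0067, -0.0002]
position [0.2337, -0.6328, 0.2256]
tool_rot [[-0.9381, -0.3463, -0.0007], [-0.3463, 0.9381, 0.0015], [0.0002, 0.0016, -1.0]]
force [-0.0182, 0.3328, -0.3993]
torque [-0.0262, -0.0049, 0.0164]
gripper_width 0.0876
0.0188
scene [0.04  0.769 0.644]
plug 0.84 [362, 223, 378, 255]
plug 0.82 [311, 225, 328, 249]
plug 0.82 [296, 252, 308, 284]
manifold 0.67 [365, 170, 404, 224]
stand 0.76 [300, 239, 338, 273]
port 0.95 [364, 168, 403, 223]
port 0.16 [313, 223, 328, 251]
side [0.518 0.786 0.644]
plug 0.71 [368, 272, 387, 305]
plug 0.61 [396, 223, 410, 254]
plug 0.58 [359, 237, 374, 262]
manifold 0.69 [345, 167, 381, 219]
manifold 0.63 [346, 250, 381, 287]
stand 0.76 [348, 250, 382, 287]
port 0.71 [343, 169, 383, 217]
port 0.46 [283, 191, 308, 230]
```

View pics/scene0.png

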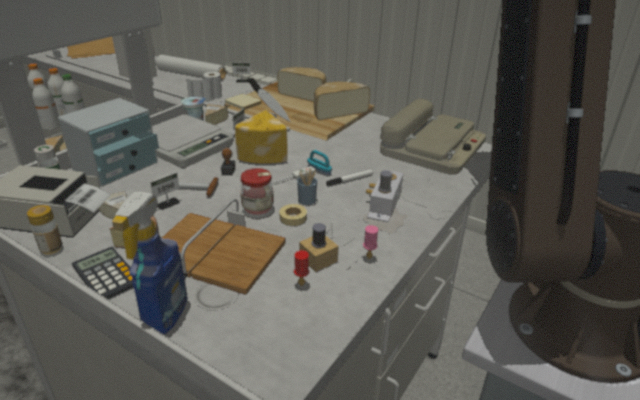

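View pics/side0.png

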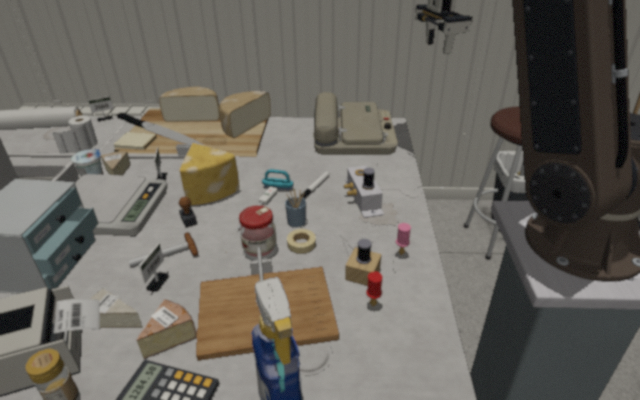

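```bash
python3 - <<'E'
import cv2
a=cv2.imread('pics/scene0.png')[150:310,240:440]; b=cv2.imread('pics/side0.png')[150:310,260:460]
cv2.imwrite('pics/z0.png',cv2.hconcat([cv2.resize(a,None,fx=4,fy=3.75,interpolation=3),]))
cv2.imwrite('pics/z1.png',cv2.resize(b,None,fx=4,fy=3.75,interpolation=3))
E
```

```text
(no output)
```

View pics/z0.png

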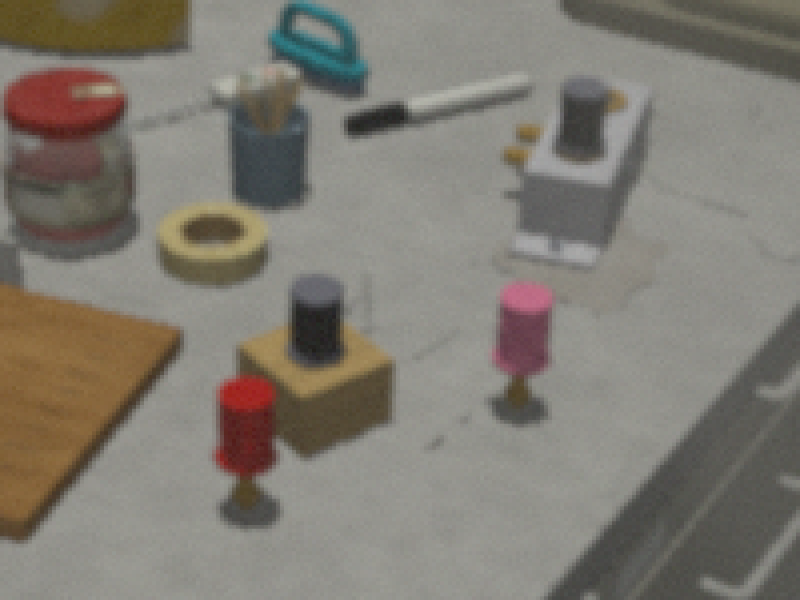

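View pics/z1.png

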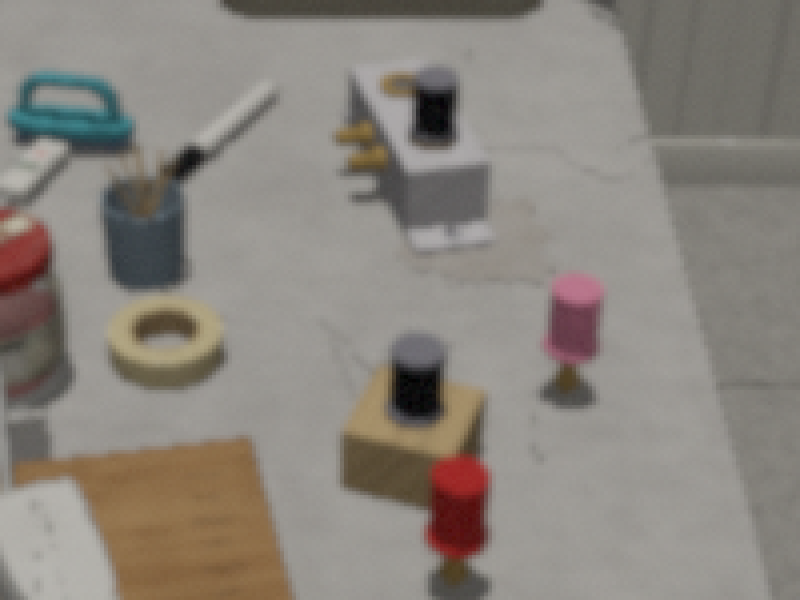

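```bash
python3 - <<'E'
from h import *
def ray(cal,u,v,z):
    K,R,t=[np.array(cal[k]) for k in("intrinsics","R","t")]
    c=-R.T@t; d=R.T@np.linalg.inv(K)@np.array([u,v,1.]); return c+d*(z-c[2])/d[2]
pts={"cap":((319.2,226.5),(364.5,242.8),.082),"mcap":((386.2,172.7),(369.2,170.8),.096),"port":((393.5,176.7),(360.5,172.9),.054),
"pinkcap":((371.4,229),(404,227.5),.0),"redcap":((301.7,255),(375,275),0)}
for n,(a,b,z) in pts.items():
    for c,p in(("scene",a),("side",b)):
        cal=vision.get_calibration(c); d=np.load(f'pics/{c}0.npy'); dz=d[int(p[1])+1,int(p[0])]
        print(n,c,"plane",ray(cal,*p,z).round(4),"depth",world(cal,*p,dz).round(4))
E
```

```text
cap scene plane [0.4712 0.1106 0.082 ] depth [0.4728 0.1082 0.0799]
cap side plane [0.472  0.1116 0.082 ] depth [0.4721 0.1138 0.0839]
mcap scene plane [ 0.4535 -0.1325  0.096 ] depth [ 0.4537 -0.1329  0.0957]
mcap side plane [ 0.4538 -0.129   0.096 ] depth [ 0.4539 -0.1262  0.0976]
port scene plane [ 0.4619 -0.1944  0.054 ] depth [ 0.4669 -0.2059  0.047 ]
port side plane [ 0.4706 -0.1885  0.054 ] depth [ 0.4699 -0.2021  0.0457]
pinkcap scene plane [ 0.4349 -0.0443  0.    ] depth [0.3899 0.0483 0.0733]
pinkcap side plane [ 0.3746 -0.0429  0.    ] depth [0.3913 0.054  0.0754]
redcap scene plane [0.5075 0.118  0.    ] depth [0.454  0.1925 0.0736]
redcap side plane [0.4478 0.1121 0.    ] depth [0.4562 0.1934 0.0779]
```

```bash
cat >> h.py <<'E'
def rel(target,yaw):  # yaw deg of tool y axis in world, tool down
    from scipy.spatial.transform import Rotation as Ro
    s=bot.read_state(); R=np.array(s["tool_rot"]); a=np.radians(yaw)
    y=np.array([np.cos(a),np.sin(a),0]); z=np.array([0,0,-1.]); x=np.cross(y,z)
    G=np.stack([x,y,z],1)
    print("turn",Ro.from_matrix(R.T@G).as_rotvec().round(4),"shift",(R.T@(np.array(target)-s["position"])).round(4))
    print("at",np.round(s["position"],4),"F",np.round(s["force"],2),"w",round(s["gripper_width"],4),"t",round(s["time"],2))
E
R="0 0 -1.414 -0.379 0.375 -0.03 -1"
python3 -m handwheel '0 0 -1.414 -0.379 0.375 -0.03 -1;0 0 -1.414 -0.379 0.375 -0.03 -1;0 0 -1.414 -0.379 0.375 -0.03 -1;0 0 -1.414 -0.379 0.375 -0.03 -1;0 0 -1.414 -0.379 0.375 -0.03 -1;0 0 -1.414 -0.379 0.375 -0.03 -1;0 0 -1.414 -0.379 0.375 -0.03 -1;0 0 -1.414 -0.379 0.375 -0.03 -1;0 0 -1.414 -0.379 0.375 -0.03 -1;0 0 -1.414 -0.379 0.375 -0.03 -1;0 0 -1.414 -0.379 0.375 -0.03 -1;0 0 -1.414 -0.379 0.375 -0.03 -1;0 0 -1.414 -0.379 0.375 -0.03 -1;0 0 -1.414 -0.379 0.375 -0.03 -1;0 0 -1.414 -0.379 0.375 -0.03 -1;0 0 -1.414 -0.379 0.375 -0.03 -1'
python3 - <<'E'
from h import *
rel([.472,.111,.15],191)
snap("wrist","w1"); c=vision.get_calibration("wrist"); print({k:np.round(v,4).tolist() for k,v in c.items()})
E
```

```text
time: 1.83
position: [0.4593, -0.15, 0.2566]
tool_rot: [[0.197, -0.98, -0.0], [-0.98, -0.197, 0.0], [-0.0, 0.0, -1.0]]
force: [-1.2, 0.3, 0.7]
gripper_width: 0.0876
turn [0.0002 0.0001 0.0059] shift [-0.2534 -0.0638  0.1066]
at [ 0.4593 -0.15    0.2566] F [-1.16  0.32  0.7 ] w 0.0876 t 1.83
{'intrinsics': [[339.1121, 0.0, 313.2032], [0.0, 339.1121, 195.913], [0.0, 0.0, 1.0]], 'R': [[-0.9809, -0.1947, 0.0004], [-0.1884, 0.9499, 0.2494], [-0.049, 0.2446, -0.9684]], 't': [0.4206, 0.1904, 0.4776]}
```

View pics/w1.png

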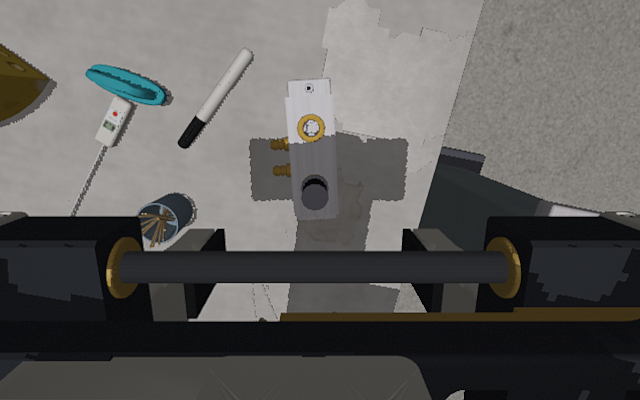

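```bash
cat >> h.py <<'E'
def ray(cal,u,v,z):
    K,R,t=[np.array(cal[k]) for k in("intrinsics","R","t")]
    c=-R.T@t; d=R.T@np.linalg.inv(K)@np.array([u,v,1.]); return c+d*(z-c[2])/d[2]
E
python3 - <<'E'
from h import *
im=cv2.imread('pics/w1.png'); d=np.load('pics/w1.npy'); cal=vision.get_calibration("wrist")
cv2.imwrite('pics/w1z.png',cv2.resize(im[70:230,240:390],None,fx=4,fy=3.75,interpolation=2))
h=cv2.cvtColor(im,cv2.COLOR_BGR2HSV)
m=((h[...,1]>120)&(h[...,0]>12)&(h[...,0]<35)).astype(np.uint8)
m[:, :297]=0; m[:,328:]=0; m[:108]=0; m[146:]=0
v,u=np.nonzero(m); hull=cv2.convexHull(np.stack([u,v],1).astype(np.float32))
e=cv2.fitEllipse(hull); print(e,len(u)); X=ray(cal,*e[0],.054); print(X)
dd=d[v,u]; print(np.median([world(cal,a,b,z) for a,b,z in zip(u,v,dd)],0))
h2=cv2.fitEllipse(hull)
# block corners
for p in((287,80),(330,80)): print(p,ray(cal,*p,0.01))
E
```

```text
((310.56610107421875, 127.85527801513672), (26.69426918029785, 27.44282341003418), 158.6941680908203) 360
[ 0.4705947  -0.19617291  0.054     ]
[ 0.47094861 -0.19579576  0.05393088]
(287, 80) [ 0.50689096 -0.24081426  0.01      ]
(330, 80) [ 0.45910802 -0.25030009  0.01      ]
```

View pics/w1z.png

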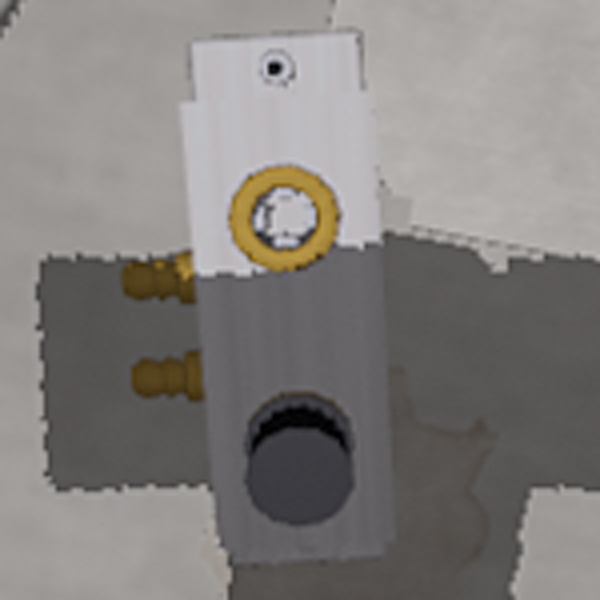

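```bash
python3 - <<'E'
from h import *
rel([.461,.157,.285],191)
E
```

```text
turn [0.0002 0.     0.0048] shift [-0.3012 -0.062  -0.0285]
at [ 0.4591 -0.1505  0.2565] F [-0.34 -0.57 -0.68] w 0.0875 t 1.88
```

```bash
python3 -m handwheel '0 0 0.005 -0.301 -0.062 -0.0285 -1;0 0 0.005 -0.301 -0.062 -0.0285 -1;0 0 0.005 -0.301 -0.062 -0.0285 -1;0 0 0.005 -0.301 -0.062 -0.0285 -1;0 0 0.005 -0.301 -0.062 -0.0285 -1;0 0 0.005 -0.301 -0.062 -0.0285 -1;0 0 0.005 -0.301 -0.062 -0.0285 -1;0 0 0.005 -0.301 -0.062 -0.0285 -1;0 0 0.005 -0.301 -0.062 -0.0285 -1;0 0 0.005 -0.301 -0.062 -0.0285 -1;0 0 0.005 -0.301 -0.062 -0.0285 -1'
python3 - <<'E'
from h import *
im,d=snap("wrist","w2"); cal=vision.get_calibration("wrist")
for r in vision.find_in("wrist","plug")[:3]+vision.find_in("wrist","stand")[:2]:
    print(r["score"],np.array(r["rect"])*[640,400,640,400])
E
```

```text
time: 2.8
position: [0.4611, 0.1555, 0.2848]
tool_rot: [[0.189, -0.982, -0.001], [-0.982, -0.189, -0.0], [0.0, 0.001, -1.0]]
force: [-0.2, -0.6, -0.1]
gripper_width: 0.0878
0.91 [297.024 186.4   323.008 210.88 ]
0.82 [377.792  70.2   413.696  96.8  ]
0.65 [297.984 110.6   324.096 143.32 ]
0.91 [281.92   90.2   343.616 156.32 ]
0.32 [ 59.072   1.8   171.52   60.48 ]
```

View pics/w2.png

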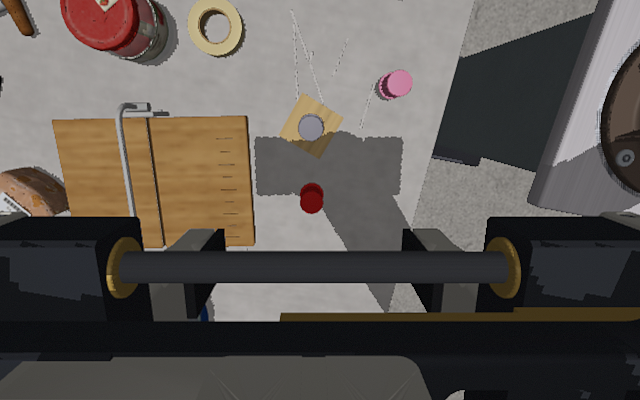

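```bash
python3 - <<'E'
from h import *
im=cv2.imread('pics/w2.png'); d=np.load('pics/w2.npy'); cal=vision.get_calibration("wrist")
sub=im[105:165,280:345].astype(int)
dc=d[128,311]; print("depth",dc,world(cal,311,128,dc))
m=np.zeros(d.shape,np.uint8)
for v in range(105,155):
    for u in range(290,335):
        X=world(cal,u,v,d[v,u])
        if X[2]>.076: m[v,u]=1
v,u=np.nonzero(m); hull=cv2.convexHull(np.stack([u,v],1).astype(np.float32)); e=cv2.fitEllipse(hull)
print(e,len(u),ray(cal,*e[0],.082),np.median([world(cal,a,b,d[b,a]) for a,b in zip(u,v)],0))
b=cv2.cvtColor(im,cv2.COLOR_BGR2HSV)
m2=((b[...,0]>100)&(b[...,0]<135)&(b[...,1]>20)).astype(np.uint8); k=np.zeros_like(m2);k[110:147,292:332]=1;m2*=k
v,u=np.nonzero(m2);print(len(u),u.mean(),v.mean(),u.min(),u.max(),v.min(),v.max())
cv2.imwrite('pics/w2z.png',cv2.resize(im[80:170,265:355],None,fx=6,fy=6,interpolation=0))
rel([*ray(cal,*e[0],.082)[:2],.12],191)
E
```

```text
depth 0.35540015 [0.47187281 0.10975388 0.08138626]
((309.14208984375, 130.20840454101562), (24.29660987854004, 52.49724197387695), 19.841421127319336) 514 [0.47336484 0.11231867 0.082     ] [0.47248458 0.1091154  0.0822477 ]
81 310.60493827160496 124.45679012345678 299 322 114 140
turn [ 0.0003 -0.     -0.0024] shift [ 0.0446 -0.0039  0.165 ]
at [0.4612 0.1554 0.285 ] F [-0.01 -0.19 -0.83] w 0.0875 t 2.95
```

View pics/w2z.png

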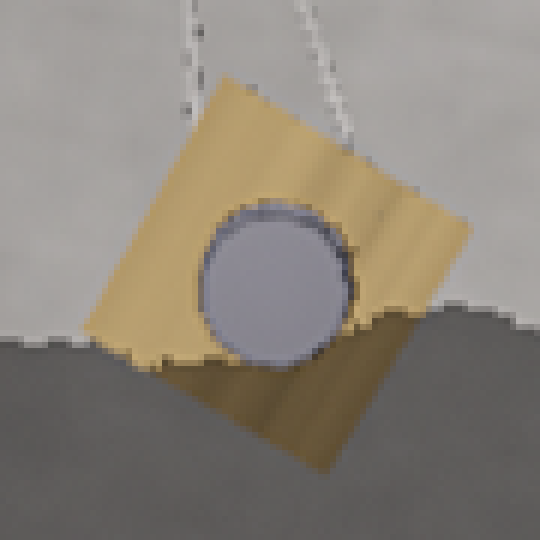

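```bash
python3 - <<'E'
from h import *
cal=vision.get_calibration("wrist")
X=ray(cal,310.6,127.9,.082);print(X); rel([X[0],X[1],.11],191)
E
```

```text
[0.47230569 0.109698   0.082     ]
turn [ 0.0003 -0.     -0.0024] shift [ 0.0469 -0.0024  0.175 ]
at [0.4612 0.1554 0.285 ] F [-0.01 -0.19 -0.83] w 0.0875 t 2.95
```

```bash
python3 -m handwheel '0 0 0 0.047 -0.0024 0.03 -1;0 0 0 0.047 -0.0024 0.06 -1;0 0 0 0.047 -0.0024 0.1 -1;0 0 0 0.047 -0.0024 0.14 -1;0 0 0 0.047 -0.0024 0.175 -1;0 0 0 0.047 -0.0024 0.175 -1;0 0 0 0.047 -0.0024 0.175 -1'
python3 - <<'E'
from h import *
snap("wrist","w3")
rel([.4723,.1097,.048],191)
E
```

```text
time: 3.53
position: [0.4717, 0.1082, 0.1095]
tool_rot: [[0.188, -0.982, -0.003], [-0.982, -0.188, -0.003], [0.002, 0.004, -1.0]]
force: [0.5, 0.5, 0.9]
gripper_width: 0.0877
turn [-0.0001 -0.0006 -0.0027] shift [-0.0006  0.0007  0.0633]
at [0.4731 0.1093 0.1113] F [-0.21 -0.58  1.72] w 0.088 t 3.58
```

View pics/w3.png

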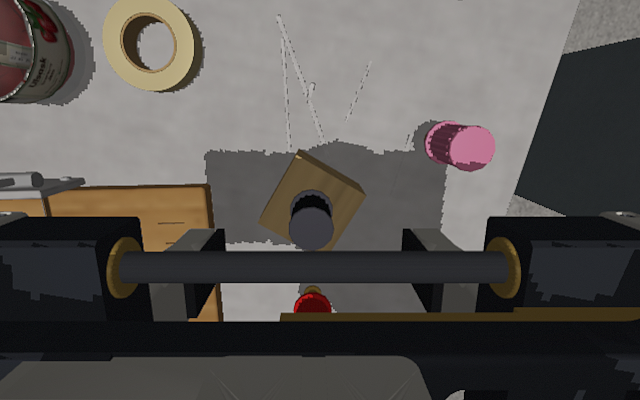

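```bash
python3 -m handwheel '0 0 0 -0.0006 0.0007 0.02 -1;0 0 0 -0.0006 0.0007 0.04 -1;0 0 0 -0.0006 0.0007 0.055 -1;0 0 0 -0.0006 0.0007 0.063 -1;0 0 0 -0.0006 0.0007 0.063 -1;0 0 0 -0.0006 0.0007 0.063 -1'
python3 -m handwheel '0 0 0 0 0 0 0;0 0 0 0 0 0 0.4;0 0 0 0 0 0 1;0 0 0 0 0 0 1;0 0 0 0 0 0 1;0 0 0 0 0 0 1;0 0 0 0 0 0 1;0 0 0 0 0 0 1;0 0 0 0 0 0 1;0 0 0 0 0 0 1' 40
python3 - <<'E'
from h import *
rel([.4723,.1097,.048],191)
E
```

```text
time: 4.08
position: [0.4735, 0.1103, 0.0499]
tool_rot: [[0.189, -0.982, 0.002], [-0.982, -0.189, 0.0], [0.0, -0.002, -1.0]]
force: [-0.4, -0.2, 0.2]
gripper_width: 0.0877
time: 4.92
position: [0.4735, 0.1103, 0.0498]
tool_rot: [[0.189, -0.982, 0.002], [-0.982, -0.189, 0.0], [0.0, -0.002, -1.0]]
force: [-0.7, -0.6, 0.4]
gripper_width: 0.0263
turn [-0.0021 -0.0002 -0.0023] shift [0.0004 0.0013 0.0018]
at [0.4735 0.1103 0.0498] F [-0.67 -0.62  0.41] w 0.0263 t 4.92
```

```bash
python3 -m handwheel '0 0 0 0 0 0 1;0 0 0 0 0 0 1'
python3 - <<'E'
from h import *
for c in("scene","side"):
    im,d=snap(c,c+"4")
a=cv2.imread('pics/scene4.png')[190:280,260:380]; b=cv2.imread('pics/side4.png')[190:310,300:440]
cv2.imwrite('pics/z4.png',cv2.hconcat([cv2.resize(a,(400,400),interpolation=2),cv2.resize(b,(400,400),interpolation=2)]))
E
```

```text
time: 5.08
position: [0.4733, 0.1103, 0.0498]
tool_rot: [[0.189, -0.982, 0.002], [-0.982, -0.189, 0.0], [0.0, -0.002, -1.0]]
force: [0.0, -0.5, 0.7]
gripper_width: 0.0246
```

View pics/z4.png

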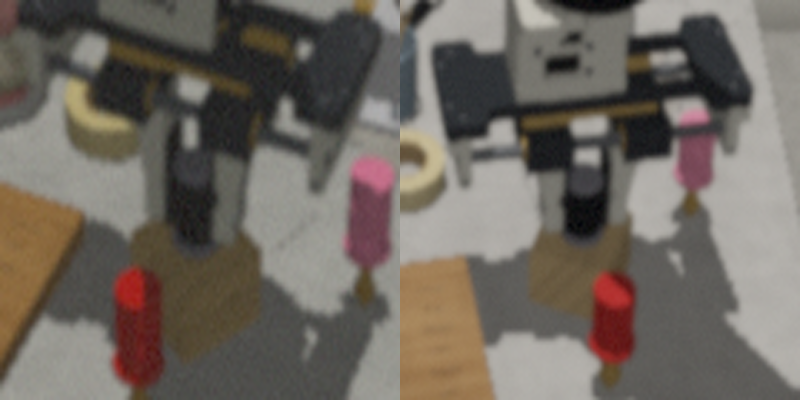

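```bash
python3 -m handwheel '0 0 0 0 0 0 1;0 0 0 0 0 0 1;0 0 0 0 0 -0.01 1;0 0 0 0 0 -0.025 1;0 0 0 0 0 -0.04 1;0 0 0 0 0 -0.06 1;0 0 0 0 0 -0.08 1;0 0 0 0 0 -0.1 1;0 0 0 0 0 -0.115 1;0 0 0 0 0 -0.115 1;0 0 0 0 0 -0.115 1'
python3 - <<'E'
from h import *
for c in("scene","side"):
    im,d=snap(c,c+"5")
a=cv2.imread('pics/scene5.png')[150:280,250:380]; b=cv2.imread('pics/side5.png')[150:290,290:430]
cv2.imwrite('pics/z5.png',cv2.hconcat([cv2.resize(a,(400,400),interpolation=2),cv2.resize(b,(400,400),interpolation=2)]))
rel([.4706,-.1961,.165],191)
E
```

```text
time: 6.1
position: [0.4734, 0.1105, 0.1653]
tool_rot: [[0.189, -0.982, 0.003], [-0.982, -0.189, 0.001], [-0.001, -0.003, -1.0]]
force: [0.0, 0.0, -0.7]
gripper_width: 0.0244
turn [-0.0007 -0.0003 -0.0026] shift [ 0.3003  0.0596 -0.001 ]
at [0.4726 0.11   0.1639] F [-0.93 -0.25 -0.74] w 0.0245 t 6.2
```

View pics/z5.png

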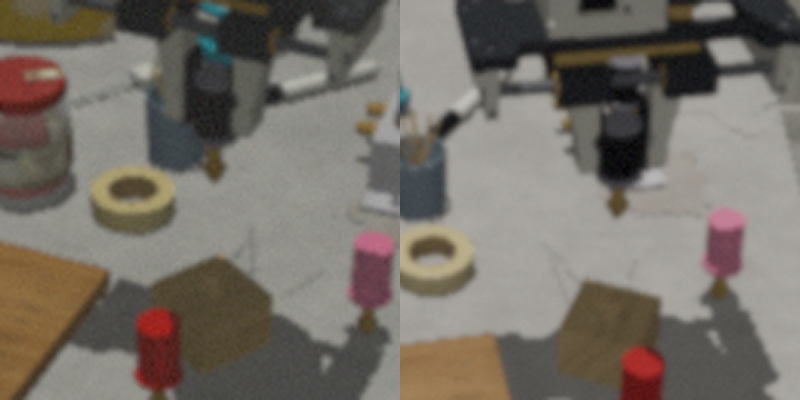

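```bash
python3 -m handwheel '0 0 -0.0026 0.3 0.059 0 1;0 0 -0.0026 0.3 0.059 0 1;0 0 -0.0026 0.3 0.059 0 1;0 0 -0.0026 0.3 0.059 0 1;0 0 -0.0026 0.3 0.059 0 1;0 0 -0.0026 0.3 0.059 0 1;0 0 -0.0026 0.3 0.059 0 1;0 0 -0.0026 0.3 0.059 0 1;0 0 -0.0026 0.3 0.059 0 1;0 0 -0.0026 0.3 0.059 0 1;0 0 -0.0026 0.3 0.059 0 1;0 0 -0.0026 0.3 0.059 0 1'
python3 - <<'E'
from h import *
rel([.4712,-.1958,.108],191)
snap("wrist","w6")
E
```

```text
time: 7.2
position: [0.471, -0.1949, 0.1635]
tool_rot: [[0.192, -0.981, -0.0], [-0.981, -0.192, -0.0], [0.0, 0.0, -1.0]]
force: [-0.0, -0.2, -1.1]
gripper_width: 0.0245
turn [ 0.0001 -0.      0.0011] shift [ 0.0009 -0.0001  0.0555]
at [ 0.471  -0.1949  0.1635] F [-0.01 -0.2  -1.14] w 0.0245 t 7.2
```

View pics/w6.png

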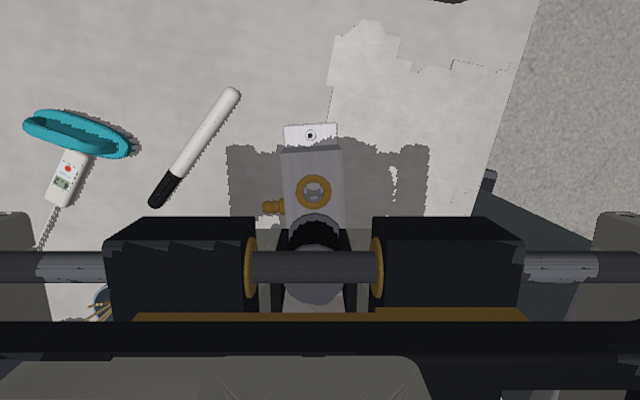

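```bash
python3 - <<'E'
from h import *
im=cv2.imread('pics/w6.png'); d=np.load('pics/w6.npy'); cal=vision.get_calibration("wrist")
s=bot.read_state(); T=np.array(s["position"]); print(T)
h=cv2.cvtColor(im,cv2.COLOR_BGR2HSV)
m=((h[...,1]>110)&(h[...,0]>12)&(h[...,0]<35)).astype(np.uint8)
k=np.zeros_like(m);k[170:212,293:336]=1;m*=k
v,u=np.nonzero(m);hull=cv2.convexHull(np.stack([u,v],1).astype(np.float32));e=cv2.fitEllipse(hull)
print(e,ray(cal,*e[0],.054),np.median([world(cal,a,b,d[b,a]) for a,b in zip(u,v)],0))
big=cv2.resize(im[160:320,250:380],None,fx=5,fy=5,interpolation=0)
def draw(c,z,r,col):
    P=[(proj(cal,[c[0]+r*np.cos(a),c[1]+r*np.sin(a),z])-[250,160]+.5)*5 for a in np.linspace(0,6.283,90)]
    cv2.polylines(big,[np.int32(P)],True,col,1)
draw(T,T[2]-.0058,.015,(0,255,0)); draw(T,T[2]+.0322,.0135,(0,255,255))
draw([.4706,-.1961],.054,.015,(0,0,255))
cv2.imwrite('pics/w6z.png',big[:600])
E
```

```text
[ 0.47117348 -0.19480374  0.16377384]
((313.02008056640625, 191.58639526367188), (34.1677131652832, 34.84974670410156), 100.77921295166016) [ 0.47128894 -0.19593943  0.054     ] [ 0.47138335 -0.19632746  0.05417263]
```

View pics/w6z.png

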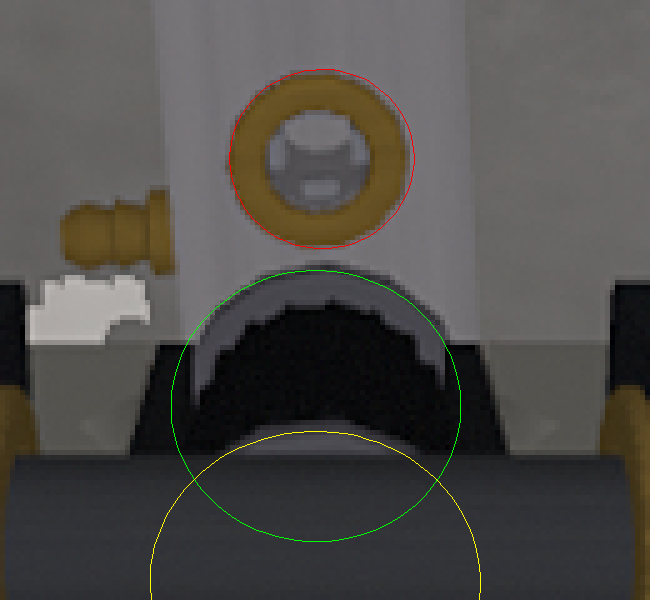

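```bash
python3 - <<'E'
from h import *
rel([.4717,-.1954,.100],191)
E
```

```text
turn [-0.0004 -0.0002  0.0015] shift [ 0.0007 -0.0004  0.0638]
at [ 0.4712 -0.1948  0.1638] F [ 0.01  0.63 -0.23] w 0.0246 t 7.25
```

```bash
python3 -m handwheel '0 0 0 0.0007 -0.0004 0.02 1;0 0 0 0.0007 -0.0004 0.04 1;0 0 0 0.0007 -0.0004 0.055 1;0 0 0 0.0007 -0.0004 0.063 1;0 0 0 0.0007 -0.0004 0.063 1;0 0 0 0.0007 -0.0004 0.063 1'
python3 - <<'E'
from h import *
snap("side","s7");snap("scene","c7")
a=cv2.imread('pics/c7.png')[120:240,330:450]; b=cv2.imread('pics/s7.png')[110:230,300:420]
cv2.imwrite('pics/z7.png',cv2.hconcat([cv2.resize(a,(400,400),interpolation=2),cv2.resize(b,(400,400),interpolation=2)]))
rel([.4717,-.1954,.090],191)
E
```

```text
time: 7.75
position: [0.472, -0.1949, 0.101]
tool_rot: [[0.194, -0.981, 0.0], [-0.981, -0.194, -0.0], [0.0, 0.0, -1.0]]
force: [-0.9, 0.1, -0.1]
gripper_width: 0.0246
turn [-0.0018 -0.0008  0.0024] shift [-0.      0.0009  0.0118]
at [ 0.4726 -0.1952  0.1018] F [ 0.45  0.68 -0.06] w 0.0242 t 7.85
```

View pics/z7.png

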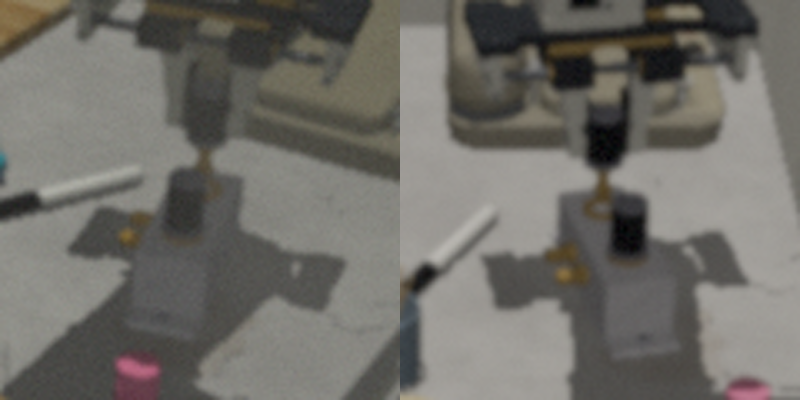

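```bash
python3 -m handwheel '0 0 0 0 0.0004 0.004 1;0 0 0 0 0.0004 0.007 1;0 0 0 0 0.0004 0.01 1;0 0 0 0 0.0004 0.013 1;0 0 0 0 0.0004 0.013 1'
python3 - <<'E'
from h import *
rel([.4717,-.1954,.085],191)
E
```

```text
time: 8.27
position: [0.4717, -0.1953, 0.0881]
tool_rot: [[0.193, -0.981, 0.001], [-0.981, -0.193, -0.0], [0.0, -0.001, -1.0]]
force: [0.3, 0.0, 0.1]
gripper_width: 0.0246
turn [-0.0009 -0.0004  0.0021] shift [0.0001 0.0001 0.0031]
at [ 0.4717 -0.1953  0.0881] F [0.34 0.04 0.14] w 0.0246 t 8.27
```

```bash
python3 -m handwheel '0 0 0 0 0 0.002 1;0 0 0 0 0 0.004 1;0 0 0 0 0 0.005 1;0 0 0 0 0 0.006 1;0 0 0 0 0 0.006 1'
python3 -m handwheel '0 0 0 0 0 0.001 1;0 0 0 0 0 0.002 1;0 0 0 0 0 0.003 1;0 0 0 0 0 0.003 1'
```

```text
time: 8.68
position: [0.4716, -0.1953, 0.0819]
tool_rot: [[0.193, -0.981, 0.001], [-0.981, -0.193, -0.0], [0.0, -0.001, -1.0]]
force: [0.1, -0.1, -1.2]
gripper_width: 0.0242
time: 9.02
position: [0.4718, -0.1953, 0.0788]
tool_rot: [[0.193, -0.981, 0.001], [-0.981, -0.193, -0.0], [0.0, -0.001, -1.0]]
force: [0.3, 0.2, -0.5]
gripper_width: 0.0248
```

```bash
for i in 1; do python3 -m handwheel '0 0 0 0 0 0.001 1;0 0 0 0 0 0.002 1;0 0 0 0 0 0.002 1'; python3 -m handwheel '0 0 0 0 0 0.001 1;0 0 0 0 0 0.002 1;0 0 0 0 0 0.002 1'; done
```

```text
time: 9.27
position: [0.4724, -0.1955, 0.0773]
tool_rot: [[0.193, -0.981, 0.002], [-0.981, -0.193, -0.001], [0.001, -0.002, -1.0]]
force: [-0.2, -0.2, 3.8]
gripper_width: 0.0245
time: 9.52
position: [0.473, -0.1956, 0.0761]
tool_rot: [[0.194, -0.981, 0.003], [-0.981, -0.194, -0.001], [0.002, -0.003, -1.0]]
force: [-1.6, 0.1, 5.5]
gripper_width: 0.0243
```

```bash
python3 -m handwheel '0 0 0 0 0.001 0.001 1;0 0 0 0 0.001 0.002 1;0 0 0 0 0.001 0.003 1;0 0 0 0 0.001 0.003 1'; python3 - <<'E'
from h import *
rel([.4717,-.1954,.0638],191)
E
```

```text
time: 9.85
position: [0.4722, -0.1958, 0.0731]
tool_rot: [[0.194, -0.981, 0.004], [-0.981, -0.194, -0.001], [0.002, -0.003, -1.0]]
force: [0.1, 0.3, 1.8]
gripper_width: 0.0244
turn [-0.0035 -0.0019  0.003 ] shift [-0.0005  0.0005  0.0093]
at [ 0.4722 -0.1958  0.0731] F [0.11 0.27 1.82] w 0.0244 t 9.85
```

```bash
python3 -m handwheel '-0.0035 -0.002 0 -0.0003 0.0005 0.001 1;-0.0035 -0.002 0 -0.0003 0.0005 0.002 1;-0.0035 -0.002 0 -0.0003 0.0005 0.003 1;-0.0035 -0.002 0 -0.0003 0.0005 0.003 1';python3 -m handwheel '0 0 0 0 0 0.001 1;0 0 0 0 0 0.002 1;0 0 0 0 0 0.003 1;0 0 0 0 0 0.003 1'
```

```text
time: 10.18
position: [0.4718, -0.1956, 0.0698]
tool_rot: [[0.194, -0.981, 0.0], [-0.981, -0.194, 0.0], [-0.0, -0.0, -1.0]]
force: [1.1, 0.2, 1.0]
gripper_width: 0.0243
time: 10.52
position: [0.4711, -0.1955, 0.0662]
tool_rot: [[0.193, -0.981, -0.001], [-0.981, -0.193, 0.0], [-0.001, 0.001, -1.0]]
force: [-0.0, 0.1, -0.1]
gripper_width: 0.0241
```

```bash
python3 -m handwheel '0 0 0 0 -0.0003 0.001 1;0 0 0 0 -0.0003 0.002 1;0 0 0 0 -0.0003 0.002 1';python3 -m handwheel '0 0 0 0 0 0.001 1;0 0 0 0 0 0.0015 1;0 0 0 0 0 0.0015 1'
```

```text
time: 10.77
position: [0.4711, -0.1955, 0.0639]
tool_rot: [[0.193, -0.981, -0.002], [-0.981, -0.193, 0.0], [-0.001, 0.002, -1.0]]
force: [-0.6, -0.3, -0.0]
gripper_width: 0.0245
time: 11.02
position: [0.4713, -0.1957, 0.0636]
tool_rot: [[0.194, -0.981, -0.001], [-0.981, -0.194, -0.0], [-0.0, 0.002, -1.0]]
force: [-3.6, 1.0, 12.0]
gripper_width: 0.0245
```

```bash
python3 -m handwheel '0 0 0 0 0 0.001 1;0 0 0 0 0 0.0015 1;0 0 0 0 0 0.002 1;0 0 0 0 0 0.002 1'
```

```text
time: 11.35
position: [0.4715, -0.196, 0.0634]
tool_rot: [[0.195, -0.981, -0.001], [-0.981, -0.195, -0.001], [0.001, 0.001, -1.0]]
force: [-7.1, 2.6, 20.1]
gripper_width: 0.0245
```

```bash
python3 -m handwheel '0 0 0 0 0 0 1;0 0 0 0 0 -0.0005 1;0 0 0 0 0 -0.001 1;0 0 0 0 0 -0.001 1' 55;python3 -m handwheel '0 0 0 0 0 -0.0005 1;0 0 0 0 0 -0.001 1;0 0 0 0 0 -0.001 1';python3 -m handwheel '0 0 0 0 0 -0.0005 1;0 0 0 0 0 -0.001 1;0 0 0 0 0 -0.001 1'
```

```text
time: 11.68
position: [0.4714, -0.196, 0.0643]
tool_rot: [[0.195, -0.981, -0.001], [-0.981, -0.195, -0.001], [0.001, 0.001, -1.0]]
force: [0.5, 0.4, -0.4]
gripper_width: 0.0236
time: 11.93
position: [0.4714, -0.196, 0.0652]
tool_rot: [[0.195, -0.981, -0.001], [-0.981, -0.195, -0.001], [0.001, 0.001, -1.0]]
force: [0.1, -0.4, -0.4]
gripper_width: 0.0237
time: 12.18
position: [0.4715, -0.196, 0.0663]
tool_rot: [[0.195, -0.981, -0.001], [-0.981, -0.195, -0.001], [0.001, 0.001, -1.0]]
force: [-0.8, 0.4, -1.3]
gripper_width: 0.0238
```

```bash
python3 -m handwheel '0 0 0 0 0 -0.0005 1;0 0 0 0 0 -0.001 1;0 0 0 0 0 -0.001 1';python3 -m handwheel '0 0 0 0 0 -0.0005 1;0 0 0 0 0 -0.001 1;0 0 0 0 0 -0.001 1'
```

```text
time: 12.43
position: [0.4715, -0.196, 0.0674]
tool_rot: [[0.195, -0.981, -0.001], [-0.981, -0.195, -0.001], [0.001, 0.001, -1.0]]
force: [0.6, 0.3, -0.3]
gripper_width: 0.0239
time: 12.68
position: [0.4716, -0.196, 0.0685]
tool_rot: [[0.195, -0.981, -0.001], [-0.981, -0.195, -0.001], [0.001, 0.001, -1.0]]
force: [-0.5, -0.4, -0.8]
gripper_width: 0.0242
```

```bash
python3 -m handwheel '0 0 0 0 0 -0.0005 1;0 0 0 0 0 -0.001 1;0 0 0 0 0 -0.001 1';python3 -m handwheel '0 0 0 0 0 -0.0005 1;0 0 0 0 0 -0.001 1;0 0 0 0 0 -0.001 1'
```

```text
time: 12.93
position: [0.4713, -0.1959, 0.0691]
tool_rot: [[0.194, -0.981, -0.001], [-0.981, -0.194, -0.001], [0.0, 0.001, -1.0]]
force: [0.2, -0.0, -5.2]
gripper_width: 0.0241
time: 13.18
position: [0.4711, -0.1957, 0.0696]
tool_rot: [[0.194, -0.981, -0.002], [-0.981, -0.194, -0.0], [-0.0, 0.002, -1.0]]
force: [2.4, 0.6, -10.9]
gripper_width: 0.0237
```

```bash
python3 -m handwheel '0 0 0 0 0 -0.0007 1;0 0 0 0 0 -0.0009 1;0 0 0 0 0 -0.0009 1;0 0 0 0 0 -0.0009 1'
```

```text
time: 13.52
position: [0.4708, -0.1955, 0.07]
tool_rot: [[0.194, -0.981, -0.002], [-0.981, -0.194, 0.0], [-0.001, 0.002, -1.0]]
force: [2.7, 0.9, -16.5]
gripper_width: 0.0235
```

```bash
python3 -m handwheel '0 0 0 0 0 -0.0005 1;0 0 0 0 0 -0.0005 1;0 0 0 0 0 -0.0005 1;0 0 0 0 0 -0.0005 1;0 0 0 0 0 -0.0005 1'; python3 - <<'E'
from h import *
rel([.4717,-.1954,.0638],191)
E
```

```text
time: 13.93
position: [0.4707, -0.1954, 0.0703]
tool_rot: [[0.194, -0.981, -0.003], [-0.981, -0.194, 0.0], [-0.001, 0.003, -1.0]]
force: [4.1, 0.4, -19.6]
gripper_width: 0.0241
turn [0.0026 0.0008 0.003 ] shift [ 0.0002 -0.001   0.0065]
at [ 0.4707 -0.1954  0.0703] F [  4.15   0.4  -19.64] w 0.0241 t 13.93
```

```bash
python3 -m handwheel '0 0 0 0 0 0 1;0 0 0 0 0 0 1;0 0 0 0 0 0 1'
```

```text
time: 14.18
position: [0.4707, -0.1954, 0.0702]
tool_rot: [[0.194, -0.981, -0.003], [-0.981, -0.194, 0.0], [-0.001, 0.003, -1.0]]
force: [4.4, 0.3, -20.0]
gripper_width: 0.024
```

```bash
python3 -m handwheel '0 0 0 0 0 0.0004 1;0 0 0 0 0 0.0004 1;0 0 0 0 0 0.0004 1;0 0 0 0 0 0.0004 1'
```

```text
time: 14.52
position: [0.4707, -0.1955, 0.07]
tool_rot: [[0.194, -0.981, -0.003], [-0.981, -0.194, 0.0], [-0.001, 0.002, -1.0]]
force: [3.7, -0.2, -16.4]
gripper_width: 0.0237
```

Now hold it steady for over a second.

```bash
python3 -m handwheel '0 0 0 0 0 0.0001 1;0 0 0 0 0 0.0001 1;0 0 0 0 0 0.0001 1;0 0 0 0 0 0.0001 1;0 0 0 0 0 0.0001 1;0 0 0 0 0 0.0001 1;0 0 0 0 0 0.0001 1'; python3 -m handwheel '0 0 0 0 0 0 1;0 0 0 0 0 0 1;0 0 0 0 0 0 1;0 0 0 0 0 0 1;0 0 0 0 0 0 1;0 0 0 0 0 0 1;0 0 0 0 0 0 1;0 0 0 0 0 0 1'
```

```text
time: 15.1
position: [0.4707, -0.1955, 0.0699]
tool_rot: [[0.194, -0.981, -0.003], [-0.981, -0.194, 0.0], [-0.001, 0.002, -1.0]]
force: [3.4, 0.6, -15.5]
gripper_width: 0.0235
time: 15.77
position: [0.4707, -0.1955, 0.0699]
tool_rot: [[0.194, -0.981, -0.003], [-0.981, -0.194, 0.0], [-0.001, 0.002, -1.0]]
force: [3.7, 1.5, -14.8]
gripper_width: 0.0239
```

```bash
python3 -m handwheel '0.002 0 0 0 -0.0006 0.001 1;0.002 0 0 0 -0.0006 0.002 1;0.002 0 0 0 -0.0006 0.003 1;0.002 0 0 0 -0.0006 0.004 1;0.002 0 0 0 -0.0006 0.005 1;0.002 0 0 0 -0.0006 0.005 1'; python3 -m handwheel '0 0 0 0 0 0.001 1;0 0 0 0 0 0.0015 1;0 0 0 0 0 0.0015 1'
```

```text
time: 16.27
position: [0.4715, -0.1955, 0.0652]
tool_rot: [[0.194, -0.981, -0.0], [-0.981, -0.194, 0.0], [-0.0, -0.0, -1.0]]
force: [-0.3, 0.4, -0.8]
gripper_width: 0.0239
time: 16.52
position: [0.4716, -0.1955, 0.0637]
tool_rot: [[0.194, -0.981, 0.0], [-0.981, -0.194, 0.0], [-0.0, -0.0, -1.0]]
force: [0.2, 0.6, -0.8]
gripper_width: 0.0239
```

```bash
python3 -m handwheel '0 0 0 0 0 0.0005 1;0 0 0 0 0 0.001 1;0 0 0 0 0 0.001 1'; python3 -m handwheel '0 0 0 0 0 0.0005 1;0 0 0 0 0 0.0008 1;0 0 0 0 0 0.0008 1'
```

```text
time: 16.77
position: [0.4717, -0.1956, 0.0636]
tool_rot: [[0.194, -0.981, 0.0], [-0.981, -0.194, -0.0], [0.0, -0.0, -1.0]]
force: [-3.9, 1.4, 8.7]
gripper_width: 0.0236
time: 17.02
position: [0.4717, -0.1957, 0.0636]
tool_rot: [[0.195, -0.981, 0.001], [-0.981, -0.195, -0.0], [0.0, -0.0, -1.0]]
force: [-3.9, 1.4, 8.8]
gripper_width: 0.0239
```

```bash
python3 -m handwheel '0 0 0 0 0 -0.0004 1;0 0 0 0 0 -0.0004 0.3;0 0 0 0 0 -0.0004 -0.2;0 0 0 0 0 -0.0004 -0.2;0 0 0 0 0 -0.0004 -0.2;0 0 0 0 0 -0.0004 -0.2;0 0 0 0 0 -0.0004 -0.2'
```

```text
time: 17.6
position: [0.4717, -0.1957, 0.0639]
tool_rot: [[0.195, -0.981, 0.0], [-0.981, -0.195, -0.0], [0.0, -0.0, -1.0]]
force: [-0.2, -0.8, -0.4]
gripper_width: 0.0519
```

```bash
python3 -m handwheel '0 0 0 0 0 -0.01 -0.2;0 0 0 0 0 -0.025 -0.2;0 0 0 0 0 -0.04 -0.2;0 0 0 0 0 -0.07 -0.2;0 0 0 0 0 -0.1 -0.2;0 0 0 0 0 -0.13 -0.2;0 0 0 -0.03 0 -0.16 -0.2;0 0 0 -0.045 0 -0.19 -0.2;0 0 0 -0.045 0 -0.19 -0.2;0 0 0 -0.045 0 -0.19 -0.2'
python3 - <<'E'
from h import *
im,d=snap("wrist","w9"); cal=vision.get_calibration("wrist"); snap("scene","c9"); snap("side","s9")
print(bot.read_state()["position"])
for X in([.4713,-.1957,.096],[.459,-.133,.096]):
    u,v=proj(cal,X); print(u,v,world(cal,u,v,d[int(round(v)),int(round(u))]))
a=cv2.imread('pics/w9.png')[60:260,220:420]; b=cv2.imread('pics/s9.png')[130:290,290:430]
cv2.imwrite('pics/z9.png',cv2.hconcat([cv2.resize(a,(400,400),interpolation=2),cv2.resize(b,(400,457))[:400]]))
E
```

```text
time: 18.43
position: [0.4637, -0.1509, 0.2569]
tool_rot: [[0.196, -0.981, 0.006], [-0.981, -0.196, -0.0], [0.001, -0.006, -1.0]]
force: [-0.6, 0.6, -0.7]
gripper_width: 0.0527
[ 0.46225748 -0.1515879   0.25340718]
313.8823544404702 132.38892421614523 [ 0.47127312 -0.19555946  0.09384628]
313.68805858404806 199.3202497181718 [ 0.45896576 -0.13282438  0.09533161]
```

View pics/z9.png

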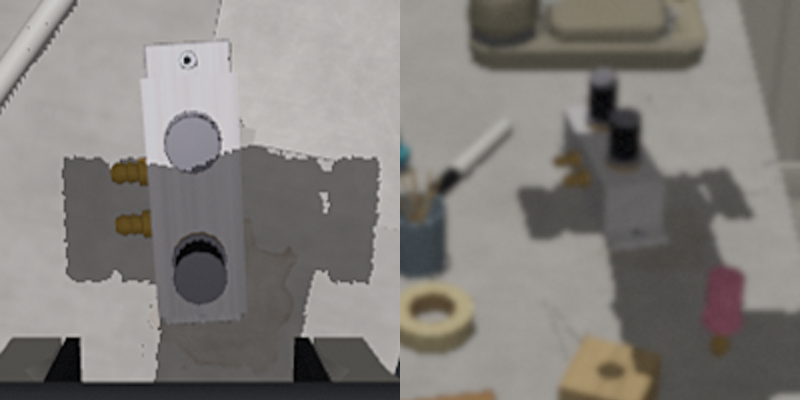

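View pics/c9.png

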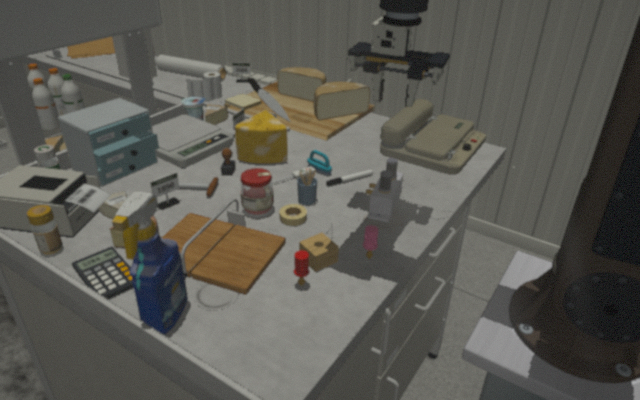

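The two caps stand level in the ports (wrist crop, at about (192,140) and (200,275)), the stand is empty, and the bystanders and look-alikes haven't moved.

```bash
python3 -m handwheel '0 0 0 0 0 0 -0.2;0 0 0 0 0 0 -0.2;0 0 0 0 0 0 -0.2'; python3 - <<'E'
from h import *
print(bot.sign_off())
E
```

```text
time: 18.83
position: [0.4619, -0.1519, 0.2526]
tool_rot: [[0.194, -0.981, -0.003], [-0.981, -0.194, -0.0], [-0.0, 0.003, -1.0]]
force: [0.3, 0.1, -1.2]
gripper_width: 0.0527
the job is handed in; nothing more can be done
None
```

The plug is seated in the open port, the clip held it under the tug, and I let go and handed the job in at 18.8 s.

- **Pressing in:** The clip resisted from about 13 mm above the rim, reading up to 5.5 N, and then the resistance dropped. That is just under the stated 7–16 N; I only read the force at the end of each move, so the peak probably fell in between. The flange then stopped hard on the collar. The highest push I read was 20 N.
- **Tugging:** After about 5 mm of free play the clip took the load. The pull read 16.5, 19.6 and 20.0 N while I adjusted it, then stayed at 14.8–16.4 N for about 1.25 s. It never read above 22 N.
- **Letting go:** I lowered the plug back onto the collar with about 9 N. It stopped at the same height as before (tool tip at 63.6 mm), so it had not slipped in the grip. I then opened the gripper and retreated.
- **Last checks:** The depth picture puts the plug's cap top at 93.8 mm and the fixed plug's at 95.3 mm. The nominal height is 96 mm, so both read slightly low, within camera error. The pictures show the bystanders and the pink and red look-alikes where they were, and nothing touching the robot.

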